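Flip the supply case open

TASK

Open the white supply case on the desk. First, with the lid still shut, push the upright carton that stands right behind the case, on its hinge side, along the desk away from the robot until it is wholly past the end of the case, no part of it behind the lid any more; then push the lid up by its tab, without flinging it, over past upright so that it leans fully back and stays open by itself. Do it all by pushing with the fingers: pick nothing up, keep the carton upright and untouched by the lid, and leave the other things on the desk where they are.

Things in the scene. Friction and masses are not known exactly. Their poses are not given: they have to be found in the camera images.
- case: The supply case, a plain white open-topped box, screwed to the desk: 110 mm deep (its x), 200 mm wide (its y), 75 mm high, with a grey hinged lid. Origin: centre of its underside, on the desk; x points horizontally from its front (the side with the tab) to its back (the hinge side), y along its width, z up. It stands sideways to the robot: the tab faces the robot's right (world -y, within 0.35 rad), the hinge side its left, and its own y points back towards the robot.
- lid (a joint): Angle of the case's lid, rad: 0 = shut (start), 1.57 = standing straight up, 2.3 = fully open, leaning back on its stop. It swings up and over to the back. It weighs about 0.2 kg, turns freely, and falls shut by itself if left short of about 1.5, and open by itself beyond 1.6.
- hinge (a point): Middle of the lid's hinge line, on the top back edge of the case, 75.5 mm above the desk; axes as the case's. The hinge line runs along y.
- tab (a point): Middle of the lower front edge of the lid's pull tab (it moves with the lid), 142 mm from the hinge. The tab is a plate 90 mm wide and 8 mm thick, sticking out 30 mm beyond the front edge of the lid, in the lid's plane, with free air under it; shut, its underside is 75.5 mm above the desk. The lid plate is 204 mm wide and 8 mm thick, so its top is 83.5 mm high when shut. Site axes, lid shut, as the case's.
- carton: The upright brown carton standing just behind the case (on the hinge side, to the left as the robot sees it, 20 to 70 mm farther from the robot than the case's middle), loose, with its broad side along the case, 50 mm deep (its x), 90 mm wide (its y), 105 mm high, about 0.35 kg. Origin: centre of its underside; z up.
- mug: Bystander, leave alone: white mug, 76 mm wide, 90 mm high. Origin: on the desk under its middle.
- tape: Bystander, leave alone: roll of tape lying flat, 90 mm wide, 24 mm high. Origin: on the desk under its middle.
- sanitizer: Bystander, leave alone: bottle, 56 mm wide, 150 mm high. Origin: on the desk under its middle.
- flat_carton: Bystander, leave alone: flat brown carton, 140 x 90 x 45 mm (not the one to move). Origin: on the desk under its middle.
- jar: Bystander, leave alone: glass jar, 64 mm wide, 75 mm high. Origin: on the desk under its middle.
- screwdriver: Bystander, leave alone: screwdriver lying on the desk (about 200 mm long).
- blue_carton: Bystander, leave alone: blue carton, 90 x 130 x 60 mm. Origin: on the desk under its middle.
Not all that is in view belongs to the job. Leave any red look-alike of the case alone.

How it is judged:
On the way, in this order (a step that is already met when the one before it is completed fails the run):
1. the carton has been slid out from behind the case while the lid is still shut (y of carton in the frame of case below -0.145 m and value of joint lid below 0.1 rad), for 0.2 s.
2. the lid has gone over past upright and leans fully back (value of joint lid above 2.15 rad), for 0.2 s.
At the end, for the whole second after the job is handed in: The lid rests open by itself beyond 2.15 rad (its stop is at 2.3); the carton stands upright (within 0.1 rad) and at rest on the desk with its centre at least 145 mm past the case's middle, along the case, on the side away from the robot (value of joint lid above 2.15 rad and velocity of joint lid between -0.1 and 0.1 rad/s and y of carton in the frame of case below -0.145 m and height (world z) of carton below 0.01 m and angle between carton's own z axis and vertical below 0.1 rad and linear speed of carton below 0.02 m/s); the robot touches nothing.
It fails at once if the carton is lifted off the desk (height (world z) of carton above 0.02 m).
It fails at once if the carton is tipped by more than 0.35 rad (angle between carton's own z axis and vertical above 0.35 rad).
It fails at once if the lid strikes or pushes the carton (contact force between lid_c0 and carton above 0.5 N).
It fails at once if the lid is flung open (faster than 6 rad/s) (velocity of joint lid above 6 rad/s).
It fails at once if a bystander is shifted by more than 40 mm (distance of any of mug, tape, sanitizer, flat_carton, jar, screwdriver, blue_carton from where it was at the start of the episode above 0.04 m).
It also fails if it takes over 58 s, if anything falls off the work surface, if the arm or the gripper's body presses on something with over 40 N, if the wrist force passes 120 N, or if a joint passes its speed limit or range.

ROBOT

A 6-joint arm with a two-finger parallel gripper is mounted at the origin on the work surface. World frame = base frame: x ahead of the robot, y to its left, z up, the work surface at z = 0. Lengths are in m, angles in rad, forces in N, time in s.
With the tool pointing down it reaches from about 0.425 to 0.95 m from the base axis. Payload 3.5 kg.
Tool frame: the origin (TCP) lies at the very end of the fingers, on their centre line; the grasp point (between the pads) lies pinch_z behind it (pinch_z is the distance from the TCP to the grasp point, in m); z points along the fingers, y is the line along which they close (so a half turn about z gives the same grasp; the last joint's range is limited). The gripper opens to 85 mm and grips with 20 to 120 N. Pads are 22 mm wide; open, the fingers measure 114 mm over their backs; the gripper's body (76 mm by 85 mm) begins 54 mm behind the grasp point. The pads swing forward as they close: fully open they stand 13 mm farther back than shut.
Start: joints at [1.151, 0.286, 1.577, -0, 1.279, -0.15], TCP at [0.18, 0.651, 0.231] pointing down, gripper open.
Joint ranges: [-2.77, 2.77], [-0.9, 2.22], [0.21, 2.48], [-1.53, 4.67], [0.24, 2.81], [-2.84, 2.84]. Speed limits (rad/s): [2.79, 2.79, 3.14, 3.14, 3.14, 3.14].

INTERFACE

Orientations are given as a rotation vector (axis times angle).
In Python, from bench import * gives the robot as it stands.
- The arm moves only by the tool carry_out, never from a script. Its argument "rows" is text: rows parted by semicolons, each of 7 numbers parted by spaces: the turn, a rotation vector about the tool's x, y, z as a fraction of full scale, then the shift along the tool's x, y, z as a fraction of full scale, then the gripper's target within -1 to 1 (fully open at 1, half-way at 0, shut at -1). A call has 1 to 12 rows; each row is the pose to reach, as a shift and turn from the pose commanded when the call began, along the tool's axes at that moment, turning the shorter way round; what a row does not reach only later rows make up. Full scale, the value 1, is 12 cm for a shift and 2 pi rad for a turn. A row lasts 1/8 s, in which the tool goes at most 62.5 mm and 10.7 degrees, less where a joint would pass 70% of its speed; a pose out of reach is approached as far as the arm can. A call with a number of a shift or a turn outside -1 to 1 is refused whole. A call with a gripper value outside its range is refused whole. The fingers move at their own pace and stop on an object; "newtons" is the grip in N (left out, the last holds). Time passes only in rows, so rows that repeat a pose let the fingers close. It gives the time, the measured TCP pose, the force, the opening and the grip force at its end, in the units of the state.
- get_obs(): the state, without advancing time (a new reading comes with each control period).
- camera(name): name is "scene" or "top"; returns the picture (384x512x3 uint8, blue, green, red); there is no depth.
- get_calibration(name): a dict with "fx", "fy", "cx", "cy" (pixels), "k1" (the pictures are not rectified: a ray, as slopes to the right and down, at radius r is drawn at 1 + k1 r^2 times it, then the intrinsics apply), "R" (3x3) and "t" (3): a world point X has camera coordinates R X + t. Camera axes: x right, y down, z forward; pixel columns grow to the right and rows downward; lengths in m; the calibration is good to about 2 mm. A picture is of the moment at which its call begins. get_calibration takes no time and is no camera call.
- hand_in(): hands the job in; it is judged then, once.
Trained networks look in the newest picture that a camera, given by its name, has taken for a name from the list of things; names that differ only in an ending like _2 or _b are one class to them, and where a whole thing is asked for, a point or a joint stands for the part that bears it (a point fixed in the world has none). Each returns a list of dicts, best first, with "conf" (0 to 1); they miss things now and then, are a little off and sometimes report something else, mostly with a low value. They report only what shows in the picture. A call takes as long as a camera call. They do not tell look-alikes from the thing itself.
- boxes_of(camera, name): "centre" ([x, y, z] in m, in world coordinates, good to about 4 mm: the middle of the surface that is visible of it).
- outline_of(camera, name): "region" (384x512 bool, what is visible of it).
The state is a dict: "time": time; "joints": joint angles; "qvel": joint speeds; "joint_efforts": joint torques, N m; "position": TCP position; "ee_rot": TCP orientation; "contact_force": force on the tool from outside, world axes, zero at the start; "wrist_torque": the same for the moment, N m; "opening": finger opening in m; "grip_force": force on a finger pad.
Only numpy, scipy, OpenCV 4.12 (cv2) and the standard library are available. Lean on these libraries where they do the work, as an engineer would, in place of code of your own. Each camera call takes 0.05 s, during which the arm holds its last target. There are 200 camera calls.

## Working session

There is one attempt and no reset: what is moved stays moved. The work goes in short steps, Python scripts to look and compute and a tool call to move; the robot and the scene stay as the last step left them, time stands still between calls to the robot, and variables do not carry over. Pictures are saved under pics/ and viewed, at most 10 in all, crops included, and the job is handed in when it is done.

Besides the shell and the picture viewer there is one more tool, called after "Call:" as name(argument=value, ...) on one line, values as JSON. carry_out: Moves the arm, as the interface text tells. Its arguments: {"type":"object","properties":{"rows":{"type":"string"},"newtons":{"type":"number"}},"required":["rows"]}

```bash
mkdir -p pics; ls
python3 - <<'E'
from bench import *
import cv2, numpy as np
ims=[]
for c in("scene","top"):
    im=camera(c); cv2.imwrite(f"pics/{c}0.png",im); ims.append(im)
    for n in("case","tab","lid","carton","mug","sanitizer","flat_carton","blue_carton"):
        print(c,n,[(np.round(d["centre"],3).tolist(),round(d["conf"],2)) for d in boxes_of(c,n)[:3]])
    k=get_calibration(c);print({a:np.round(b,3).tolist() for a,b in k.items()})
s=get_obs();print(s["time"],s["position"],s["ee_rot"],s["opening"])
E
```

```text
pics
scene case [([0.318, 0.197, 0.086], 0.94), ([0.573, 0.014, 0.084], 0.85)]
scene tab [([0.551, 0.028, 0.083], 0.91), ([0.288, 0.218, 0.081], 0.81), ([0.572, 0.017, 0.086], 0.36)]
scene lid [([0.552, 0.031, 0.082], 0.79), ([0.291, 0.211, 0.084], 0.7)]
scene carton [([0.646, 0.121, 0.088], 0.71)]
scene mug [([0.723, -0.055, 0.057], 0.78), ([0.575, -0.504, 0.055], 0.25)]
scene sanitizer [([0.574, 0.014, 0.083], 0.62), ([0.573, -0.503, 0.054], 0.57)]
scene flat_carton [([0.525, 0.443, 0.043], 0.83)]
scene blue_carton [([0.284, -0.349, 0.054], 0.57)]
{'fx': 486.955, 'fy': 486.955, 'cx': 246.658, 'cy': 195.399, 'k1': -0.199, 'R': [[0.696, 0.718, -0.02], [0.402, -0.413, -0.817], [-0.595, 0.56, -0.576]], 't': [-0.348, -0.139, 1.765]}
top case [([0.278, 0.222, 0.087], 0.93), ([0.538, 0.04, 0.083], 0.71), ([0.542, 0.04, 0.081], 0.25)]
top tab [([0.279, 0.225, 0.086], 0.71), ([0.542, 0.036, 0.083], 0.62)]
top lid [([0.541, 0.04, 0.082], 0.97), ([0.277, 0.223, 0.086], 0.81)]
top carton [([0.622, 0.137, 0.105], 0.66), ([0.54, 0.044, 0.082], 0.29)]
top mug [([0.722, -0.038, 0.036], 0.58)]
top sanitizer [([0.541, 0.274, 0.103], 0.92)]
top flat_carton [([0.508, 0.457, 0.046], 0.93)]
top blue_carton [([0.26, -0.332, 0.058], 0.81), ([0.547, -0.487, 0.078], 0.63), ([0.62, 0.138, 0.106], 0.24)]
{'fx': 367.455, 'fy': 367.455, 'cx': 256.583, 'cy': 185.741, 'k1': -0.052, 'R': [[0.005, -1.0, 0.017], [-0.995, -0.007, -0.096], [0.097, -0.016, -0.995]], 't': [-0.015, 0.503, 1.161]}
0.9 [0.17987724 0.65058565 0.23137504] [4.22449548e-01 3.11303192e+00 1.02930527e-04] 0.08530722897725422
```

View pics/scene0.png

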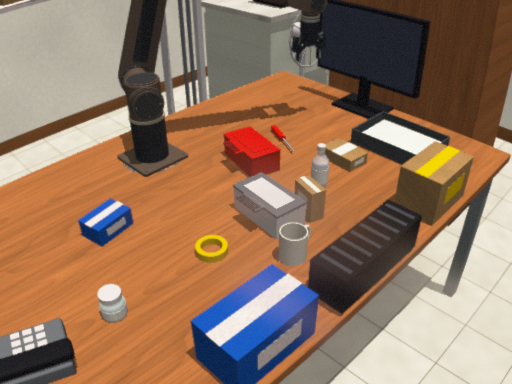

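View pics/top0.png

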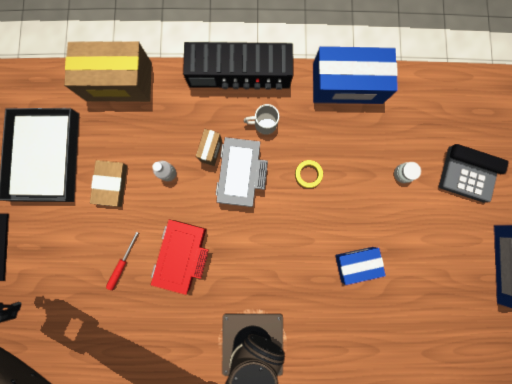

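The case meant is the grey-lidded one with a white label (top view 240,172), its tab to the right. The red look-alike is at (180,257). The upright carton is at (208,147), while the flat one at (108,184) is a bystander. Next I'll measure the outlines and confirm in an enlarged crop.

```bash
cat > h.py <<'E'
from bench import *
import cv2, numpy as np
from scipy.spatial.transform import Rotation as Ro
def plane(cam,uv,z):
    k=get_calibration(cam);K=np.array([[k["fx"],0,k["cx"]],[0,k["fy"],k["cy"]],[0,0,1]])
    s=cv2.undistortPoints(np.float64(uv).reshape(-1,1,2),K,np.array([k["k1"],0,0,0.])).reshape(-1,2)
    R=np.array(k["R"]);t=np.array(k["t"]);C=-R.T@t
    d=np.c_[s,np.ones(len(s))]@R
    return C+d*((z-C[2])/d[:,2])[:,None]
def proj(cam,P):
    k=get_calibration(cam);K=np.array([[k["fx"],0,k["cx"]],[0,k["fy"],k["cy"]],[0,0,1]])
    return cv2.projectPoints(np.float64(P).reshape(-1,1,3),cv2.Rodrigues(np.array(k["R"]))[0],np.array(k["t"]),K,np.array([k["k1"],0,0,0.]))[0].reshape(-1,2)
def tomove(p,R=None):
    "target TCP position (and rotation) -> fractions"
    s=get_obs();r=Ro.from_rotvec(s["ee_rot"])
    m=r.inv().apply(np.array(p)-s["position"])/.12
    a=(r.inv()*R).as_rotvec()/2/np.pi if R is not None else np.zeros(3)
    return np.round(np.r_[a,m],3)
E
python3 - <<'E'
from h import *
try: print("pinch",pinch_z)
except Exception as e: print(e, get_obs().keys())
im=camera("top")
for n,z,pt in(("lid",.0835,(.54,.04)),("carton",.105,(.62,.137)),("mug",.09,(.72,-.04)),("sanitizer",.1,(.54,.27))):
  for d in outline_of("top",n)[:3]:
    m=d["region"].astype(np.uint8)
    c=max(cv2.findContours(m,cv2.RETR_EXTERNAL,cv2.CHAIN_APPROX_NONE)[0],key=cv2.contourArea).reshape(-1,2)
    P=plane("top",c,z)[:,:2]
    r=cv2.minAreaRect(np.float32(P))
    print(n,round(d["conf"],2),np.round(r[0],3),np.round(r[1],3),round(r[2],1),np.round(P.min(0),3),np.round(P.max(0),3))
    if np.hypot(*(np.array(r[0])-pt))<.06: cv2.drawContours(im,[c.reshape(-1,1,2)],-1,(0,255,0),1)
cv2.imwrite("pics/crop.png",cv2.resize(im[90:230,140:310],None,fx=4,fy=4,interpolation=cv2.INTER_CUBIC))
E
```

```text
pinch 0.0187
lid 0.75 [0.541 0.032] [0.142 0.204] 82.6 [ 0.441 -0.043] [0.646 0.109]
lid 0.55 [0.277 0.213] [0.143 0.206] 75.8 [0.171 0.137] [0.388 0.304]
carton 0.92 [0.614 0.135] [0.064 0.102] 74.1 [0.561 0.098] [0.668 0.173]
mug 0.69 [ 0.706 -0.036] [0.09  0.098] 44.8 [ 0.661 -0.077] [0.754 0.029]
sanitizer 0.66 [0.54 0.27] [0.073 0.053] 63.9 [0.512 0.236] [0.57  0.303]
```

View pics/crop.png

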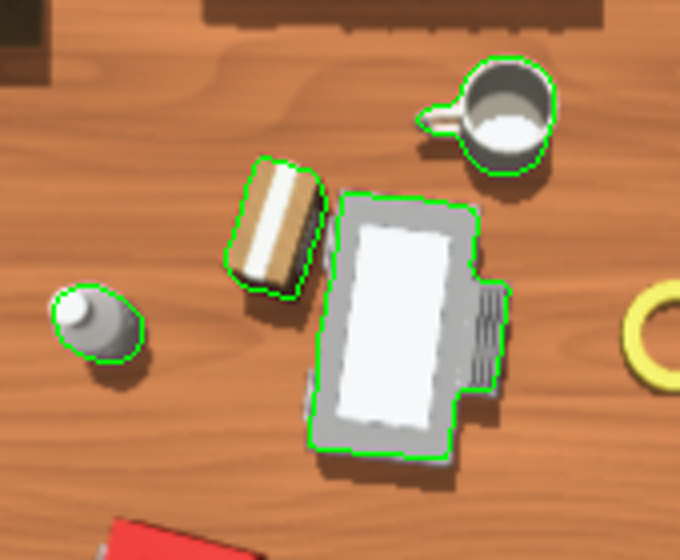

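The crop confirms it: a grey lid with a white label, tab to the right, and the upright carton on the left turned about 7° to the case. The lid outline is 142x204 mm, as specified. Case centre is about (0.543,0.048), x axis at 82.6°. I'll move in above a point on the robot side of the carton.

```bash
cat >> h.py <<'E'
C0=np.array([.543,.048]);xc=np.array([np.cos(np.radians(82.6)),np.sin(np.radians(82.6))]);yc=np.array([-xc[1],xc[0]])
def W(x,y,z): return np.r_[C0+x*xc+y*yc,z]
RD=Ro.from_matrix(np.c_[np.r_[yc,0],np.r_[xc,0],[0,0,-1]])
def incase(p): d=np.array(p)[:2]-C0; return np.round([d@xc,d@yc],4)
E
python3 - <<'E'
from h import *
print(tomove(W(.099,.03,.2),RD),tomove(W(.099,.03,.045),RD))
c=plane("top",[[207.5,145.5]],.105)[0];print(c,incase(c))
E
```

```text
[ 0.    -0.    -0.022 -3.892 -3.252  0.261] [ 0.    -0.    -0.022 -3.892 -3.252  1.553]
[0.61725108 0.13865884 0.105     ] [ 0.0995 -0.062 ]
```

Call:
carry_out(rows="0 0 0 -0.32 -0.27 0 -0.6; 0 0 0 -0.65 -0.54 0 -0.6; 0 0 0 -0.97 -0.81 0 -0.6")

```text
time: 1.52
position: [0.2668, 0.5247, 0.2314]
ee_rot: [0.422, 3.113, 0.0]
contact_force: [0.0, 0.1, 0.4]
opening: 0.0319
grip_force: 0.0
```

Call:
carry_out(rows="0 0 0 -0.32 -0.27 0 -0.6; 0 0 0 -0.65 -0.54 0 -0.6; 0 0 0 -0.97 -0.81 0 -0.6")

```text
time: 1.9
position: [0.3533, 0.3998, 0.2316]
ee_rot: [0.422, 3.112, 0.001]
contact_force: [0.7, 0.6, 0.4]
opening: 0.0172
grip_force: 0.0
```

Call:
carry_out(rows="0 0 0 -0.32 -0.27 0 -0.6; 0 0 0 -0.65 -0.54 0 -0.6; 0 0 0 -0.97 -0.81 0 -0.6")

```text
time: 2.28
position: [0.4396, 0.275, 0.2317]
ee_rot: [0.423, 3.112, 0.001]
contact_force: [0.5, 0.0, 0.0]
opening: 0.017
grip_force: 0.0
```

Call:
carry_out(rows="0 0 -0.01 -0.32 -0.27 0 -0.6; 0 0 -0.022 -0.65 -0.54 0 -0.6; 0 0 -0.022 -0.97 -0.81 0 -0.6; 0 0 -0.022 -0.98 -0.81 0.25 -0.6; 0 0 -0.022 -0.98 -0.81 0.25 -0.6")

```text
time: 2.9
position: [0.5247, 0.1506, 0.1988]
ee_rot: [-0.208, -3.129, 0.001]
contact_force: [-0.1, 0.8, 0.2]
opening: 0.017
grip_force: 0.0
```

Run:
```python
from h import *
s=get_obs();print(s["time"],s["position"],incase(s["position"]),s["opening"],tomove(W(.099,.03,.045),RD))
```

```text
2.9 [0.52467385 0.1506446  0.19875933] [0.0994 0.0314] 0.016992571876902736 [-0.000e+00 -1.000e-03 -1.000e-03 -1.900e-02 -2.000e-03  1.281e+00]
```

Call:
carry_out(rows="0 0 0 0 0 0.33 -0.6; 0 0 0 0 0 0.66 -0.6; 0 0 0 0 0 1 -0.6; 0 0 0 0 0 1 -0.6")

```text
time: 3.4
position: [0.5235, 0.1519, 0.0789]
ee_rot: [-0.204, -3.128, 0.002]
contact_force: [-0.6, 0.8, -0.2]
opening: 0.0169
grip_force: 0.0
```

Call:
carry_out(rows="0 0 0 0 0 0.15 -0.6; 0 0 0 0 0 0.28 -0.6; 0 0 0 -0.1 0 0.28 -0.6; 0 0 0 -0.2 0 0.28 -0.6; 0 0 0 -0.27 0 0.28 -0.6; 0 0 0 -0.34 0 0.28 -0.6; 0 0 0 -0.41 0 0.28 -0.6; 0 0 0 -0.48 0 0.28 -0.6; 0 0 0 -0.55 0 0.28 -0.6; 0 0 0 -0.62 0 0.28 -0.6; 0 0 0 -0.62 0 0.28 -0.6")

```text
time: 4.78
position: [0.6009, 0.1416, 0.0478]
ee_rot: [0.207, 3.133, 0.0]
contact_force: [-0.3, 0.5, 0.4]
opening: 0.0172
grip_force: 0.0
```

Run:
```python
from h import *
s=get_obs();print(s["time"],s["position"],incase(s["position"]),s["contact_force"])
im=camera("top")
print([(np.round(d["centre"],3),incase(d["centre"]),d["conf"]) for d in boxes_of("top","carton")[:2]])
cv2.imwrite("pics/crop2.png",cv2.resize(im[70:210,140:310],None,fx=4,fy=4,interpolation=cv2.INTER_CUBIC))
```

```text
4.775 [0.6008929  0.14156526 0.04784039] [ 0.1002 -0.0454] [-0.32188774  0.46520461  0.36549027]
[(array([0.54 , 0.035, 0.085]), array([-0.0132,  0.0009]), 0.68), (array([0.704, 0.139, 0.102]), array([ 0.1107, -0.1481]), 0.54)]
```

View pics/crop2.png

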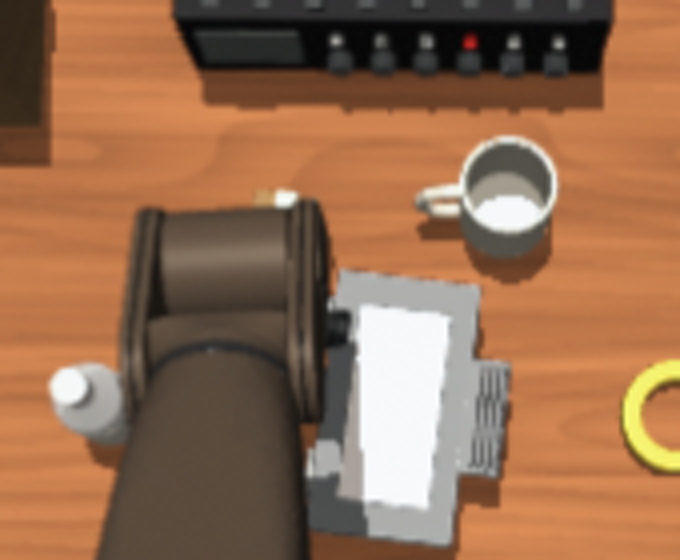

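The arm hides most of the carton. Only its far end shows, at (275,195), still upright and clear of the mug handle (420,200). The TCP puts the carton centre at about y_c -0.10, so I'll push another 72 mm, then back off and lift.

Call:
carry_out(rows="0 0 0 -0.07 0 0 -0.6; 0 0 0 -0.14 0 0 -0.6; 0 0 0 -0.21 0 0 -0.6; 0 0 0 -0.28 0 0 -0.6; 0 0 0 -0.35 0 0 -0.6; 0 0 0 -0.42 0 0 -0.6; 0 0 0 -0.49 0 0 -0.6; 0 0 0 -0.56 0 0 -0.6; 0 0 0 -0.61 0 0 -0.6; 0 0 0 -0.61 0 0 -0.6; 0 0 0 -0.5 0 0 -0.6; 0 0 0 -0.2 0 0 -0.6")

```text
time: 6.38
position: [0.6243, 0.1383, 0.0483]
ee_rot: [0.207, 3.132, 0.0]
contact_force: [-0.3, 0.1, -0.4]
opening: 0.017
grip_force: 0.0
```

Call:
carry_out(rows="0 0 0 0 0 -0.4 -0.6; 0 0 0 0.4 0 -0.9 -1; 0 0 0 0.8 0 -1 -1; 0 0 0 1 0 -1 -1; 0 0 0 1 0 -1 -1")

```text
time: 7.0
position: [0.5031, 0.1547, 0.1681]
ee_rot: [0.205, 3.133, 0.0]
contact_force: [0.1, -0.1, -0.5]
opening: 0.0001
grip_force: 0.0
```

Run:
```python
from h import *
s=get_obs();print(s["time"],s["position"],incase(s["position"]),s["ee_rot"])
im=camera("top");camera("scene")
for c in("top","scene"):
  for n in("carton","tab","tape","mug"): print(c,n,[(np.round(d["centre"],3),incase(d["centre"]),round(d["conf"],2)) for d in boxes_of(c,n)[:2]])
cv2.imwrite("pics/crop3.png",cv2.resize(im[70:210,140:310],None,fx=4,fy=4,interpolation=cv2.INTER_CUBIC))
```

```text
7.0 [0.50309749 0.15467254 0.16810123] [0.1006 0.0533] [2.04511893e-01 3.13335752e+00 2.72275730e-04]
top carton [(array([0.727, 0.123, 0.104]), array([ 0.0979, -0.1729]), 0.87), (array([0.546, 0.041, 0.083]), array([-0.0065, -0.0039]), 0.72)]
top tab [(array([0.542, 0.036, 0.086]), array([-0.0116, -0.0001]), 0.65)]
top tape [(array([ 0.544, -0.178,  0.022]), array([-0.2239, -0.0302]), 0.74)]
top mug [(array([ 0.724, -0.039,  0.037]), array([-0.0631, -0.1909]), 0.89)]
scene carton [(array([0.74 , 0.102, 0.079]), array([ 0.0786, -0.1887]), 0.73)]
scene tab [(array([0.549, 0.029, 0.082]), array([-0.0176, -0.0086]), 0.83), (array([0.29 , 0.212, 0.085]), array([0.1301, 0.2722]), 0.78)]
scene tape [(array([ 0.548, -0.183,  0.023]), array([-0.2286, -0.0349]), 0.62), (array([0.736, 0.103, 0.08 ]), array([ 0.079 , -0.1846]), 0.49)]
scene mug [(array([ 0.726, -0.054,  0.056]), array([-0.0772, -0.1945]), 0.65)]
```

View pics/crop3.png

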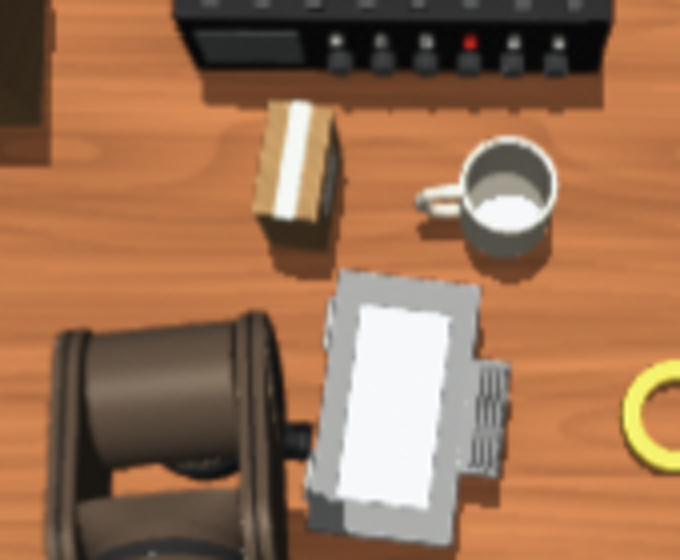

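The carton stands aligned at y_c ≈ -0.173 (crop 295,160), the mug is untouched and the lid is still shut. For the lid, I'll tilt the tool and straddle the tab with the fingers half-open. The lower finger lifts and the upper one slows the fall past upright.

Call:
carry_out(rows="0 0 0 -0.2 -0.33 -0.3 -0.6; 0 0 0 -0.4 -0.66 -0.4 -0.2; 0 0 0 -0.6 -1 -0.4 0.2; 0 0 0 -0.61 -1 -0.4 0.41")

```text
time: 8.0
position: [0.5627, 0.023, 0.2159]
ee_rot: [0.213, 3.134, -0.001]
contact_force: [0.1, 0.3, -0.1]
opening: 0.0598
grip_force: 0.0
```

Call:
carry_out(rows="-0.025 0 0 0 -0.33 0 0.41; -0.05 0 0 0 -0.6 0 0.41; -0.075 0 0 0 -0.82 0 0.41; -0.1 0 0 0 -0.82 0 0.41; -0.125 0 0 0 -0.82 0.1 0.41; -0.153 0 0 0 -0.82 0.2 0.41; -0.153 0 0 0 -0.82 0.2 0.41")

```text
time: 8.88
position: [0.5471, -0.0715, 0.1881]
ee_rot: [0.187, 2.73, 1.429]
contact_force: [0.4, 1.2, -0.2]
opening: 0.0605
grip_force: 0.0
```

```bash
cat >> h.py <<'E'
def RT(a):
    a=np.radians(a);Z=np.array([0,0,1.]);X=np.r_[xc,0]
    return Ro.from_matrix(np.c_[np.r_[yc,0],np.cos(a)*X+np.sin(a)*Z,np.sin(a)*X-np.cos(a)*Z])
YC=-.02;G=.03;B=.006
def tcp(px,pz,a):
    "TCP for lower inner fingertip at (px,pz) in the case plane, tilt a deg"
    r=np.radians(a);u=np.array([np.cos(r),np.sin(r)]);z=np.array([np.sin(r),-np.cos(r)])
    q=np.array([px,pz])+G*u+B*z
    return W(q[0],YC,q[1])
def lidp(th,r,eps=0.):
    return .055-r*np.cos(th)-eps*np.sin(th), .0755+r*np.sin(th)-eps*np.cos(th)
def rows(poses):
    for p,a in poses: print(a,np.round(p,3),tomove(p,RT(a)))
E
python3 - <<'E'
from h import *
s=get_obs();print(s["time"],s["position"],incase(s["position"]),s["joints"],s["opening"])
print(RT(55).as_matrix().round(2),Ro.from_rotvec(s["ee_rot"]).as_matrix().round(2))
zt=np.array([.82,-.57])
rows([(tcp(-.075-.82*.06,.056+.57*.06,55),55),(tcp(-.075,.056,55),55)])
E
```

```text
8.875 [ 0.54707118 -0.07145857  0.18808593] [-0.1179 -0.0194] [-0.65710015  0.26770881  1.89651292  0.78800793  1.59592697 -2.3342809 ] 0.0605122564005899
[[-0.99  0.07  0.11]
 [ 0.13  0.57  0.81]
 [ 0.    0.82 -0.57]] [[-0.99  0.08  0.1 ]
 [ 0.13  0.56  0.81]
 [ 0.01  0.82 -0.57]]
55 [ 0.55  -0.056  0.111] [ 0.001 -0.    -0.001 -0.009 -0.45   0.473]
55 [ 0.556 -0.007  0.077] [ 0.001 -0.    -0.001 -0.01  -0.45   0.973]
```

Call:
carry_out(rows="0 0 0 0 -0.25 0 0.41; 0 0 0 0 -0.45 0.1 0.41; 0 0 0 0 -0.45 0.3 0.41; 0 0 0 0 -0.45 0.47 0.41; 0 0 0 0 -0.45 0.47 0.41")

```text
time: 9.5
position: [0.5502, -0.054, 0.115]
ee_rot: [0.176, 2.729, 1.424]
contact_force: [0.0, 0.3, 0.3]
opening: 0.0601
grip_force: 0.0
```

Call:
carry_out(rows="0 0 0 0 0 0.1 0.41; 0 0 0 0 0 0.2 0.41; 0 0 0 0 0 0.3 0.41; 0 0 0 0 0 0.4 0.41; 0 0 0 0 0 0.5 0.41; 0 0 0 0 0 0.5 0.41")

```text
time: 10.25
position: [0.5565, -0.0068, 0.08]
ee_rot: [0.179, 2.728, 1.424]
contact_force: [0.1, -0.4, -0.2]
opening: 0.0604
grip_force: 0.0
```

Run:
```python
from h import *
s=get_obs();print(s["time"],s["position"],incase(s["position"]),s["contact_force"])
im=camera("scene");cv2.imwrite("pics/s2.png",cv2.resize(im[120:270,190:360],None,fx=4,fy=4,interpolation=cv2.INTER_CUBIC))
import numpy as np
for th in np.arange(0,2.21,.2):
    a=55-65*th/2.2; r=.128
    p=tcp(*lidp(th,r),a); print(round(th,2),end=' '); rows([(p,round(a,1))])
```

```text
10.25 [ 0.55652079 -0.00683053  0.08002124] [-0.0526 -0.0205] [ 0.14217344 -0.44589104 -0.15241419]
0.0 55.0 [ 0.556 -0.005  0.097] [ 0.     0.    -0.     0.008  0.121 -0.061]
0.2 49.1 [ 0.557 -0.     0.12 ] [ 0.017  0.    -0.     0.008  0.301 -0.14 ]
0.4 43.2 [0.558 0.009 0.141] [ 0.033  0.    -0.     0.009  0.495 -0.18 ]
0.6 37.3 [0.56  0.022 0.161] [ 0.049  0.    -0.     0.009  0.695 -0.179]
0.8 31.4 [0.562 0.04  0.178] [ 0.066  0.    -0.     0.009  0.893 -0.138]
1.0 25.5 [0.565 0.061 0.191] [ 0.082  0.    -0.     0.01   1.081 -0.056]
1.2 19.5 [0.568 0.084 0.199] [ 0.099  0.    -0.     0.01   1.25   0.063]
1.4 13.6 [0.571 0.109 0.203] [ 0.115  0.    -0.     0.011  1.394  0.216]
1.6 7.7 [0.574 0.134 0.202] [ 0.132  0.    -0.     0.011  1.507  0.396]
1.8 1.8 [0.578 0.159 0.195] [ 0.148  0.    -0.     0.011  1.582  0.598]
2.0 -4.1 [0.581 0.182 0.184] [ 0.164  0.    -0.     0.012  1.616  0.812]
2.2 -10.0 [0.583 0.203 0.168] [ 0.181  0.    -0.     0.012  1.608  1.032]
```

View pics/s2.png

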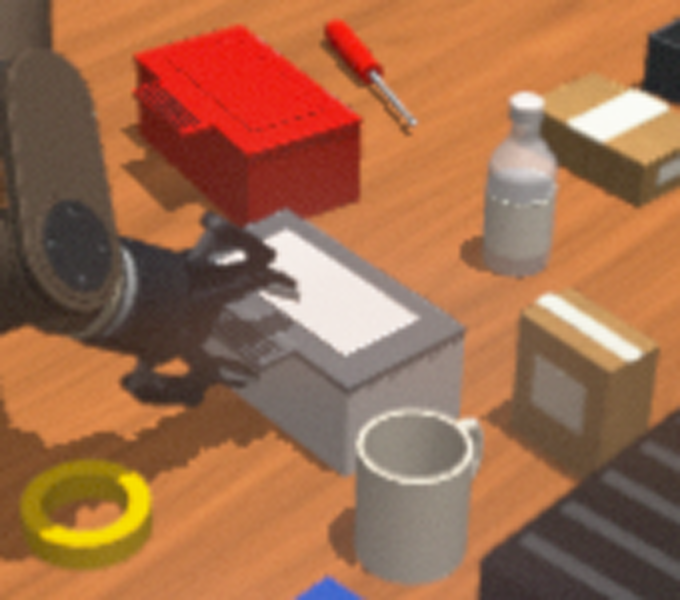

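The picture shows the lower finger under the tab (240,375), the upper finger above the lid (285,285), and the carton upright. I'll raise the lid along its arc.

Call:
carry_out(rows="0 0 0 0 0.06 -0.03 0.41; 0 0 0 0 0.12 -0.06 0.41; 0.008 0 0 0 0.21 -0.1 0.41; 0.017 0 0 0 0.3 -0.14 0.41; 0.025 0 0 0 0.4 -0.16 0.41; 0.033 0 0 0 0.495 -0.18 0.41; 0.041 0 0 0 0.595 -0.18 0.41; 0.049 0 0 0 0.695 -0.18 0.41; 0.058 0 0 0 0.795 -0.16 0.41; 0.066 0 0 0 0.89 -0.14 0.41; 0.066 0 0 0 0.89 -0.14 0.41")

```text
time: 11.68
position: [0.5641, 0.0396, 0.1802]
ee_rot: [0.193, 2.982, 0.835]
contact_force: [-0.4, -0.2, 0.2]
opening: 0.06
grip_force: 0.2
```

Run:
```python
from h import *
s=get_obs();print(s["time"],s["position"],incase(s["position"]),s["contact_force"],s["joints"])
im=camera("scene");cv2.imwrite("pics/s3.png",cv2.resize(im[100:250,190:360],None,fx=4,fy=4,interpolation=cv2.INTER_CUBIC))
for th in np.arange(.8,2.21,.1):
    a=55-65*th/2.2; r=.128
    p=tcp(*lidp(th,r),a); print(round(th,2),end=' '); rows([(p,round(a,1))])
```

```text
11.675 [0.56408641 0.03958211 0.18019523] [-0.0056 -0.022 ] [-0.35098065 -0.23029495  0.23923177] [-0.34433197  0.11028834  1.95012804  0.56378087  1.25844363 -2.01208538]
0.8 31.4 [0.562 0.04  0.178] [-0.     0.    -0.     0.014 -0.001  0.013]
0.9 28.4 [0.563 0.05  0.185] [ 0.008  0.    -0.     0.014  0.101  0.007]
1.0 25.5 [0.565 0.061 0.191] [ 0.016  0.    -0.     0.014  0.204  0.012]
1.1 22.5 [0.566 0.072 0.196] [ 0.025  0.    -0.     0.014  0.306  0.027]
1.2 19.5 [0.568 0.084 0.199] [ 0.033  0.    -0.     0.014  0.407  0.053]
1.3 16.6 [0.569 0.096 0.202] [ 0.041  0.    -0.     0.014  0.506  0.088]
1.4 13.6 [0.571 0.109 0.203] [ 0.049  0.    -0.     0.014  0.601  0.134]
1.5 10.7 [0.573 0.121 0.203] [ 0.057  0.    -0.     0.015  0.691  0.19 ]
1.6 7.7 [0.574 0.134 0.202] [ 0.066  0.    -0.     0.015  0.776  0.254]
1.7 4.8 [0.576 0.146 0.199] [ 0.074  0.    -0.     0.015  0.855  0.327]
1.8 1.8 [0.578 0.159 0.195] [ 0.082  0.    -0.     0.015  0.926  0.408]
1.9 -1.1 [0.579 0.171 0.19 ] [ 0.09   0.    -0.     0.016  0.99   0.496]
2.0 -4.1 [0.581 0.182 0.184] [ 0.098  0.    -0.     0.016  1.044  0.591]
2.1 -7.0 [0.582 0.193 0.176] [ 0.106  0.    -0.     0.016  1.09   0.691]
2.2 -10.0 [0.583 0.203 0.168] [ 0.115  0.    -0.     0.017  1.125  0.795]
```

View pics/s3.png

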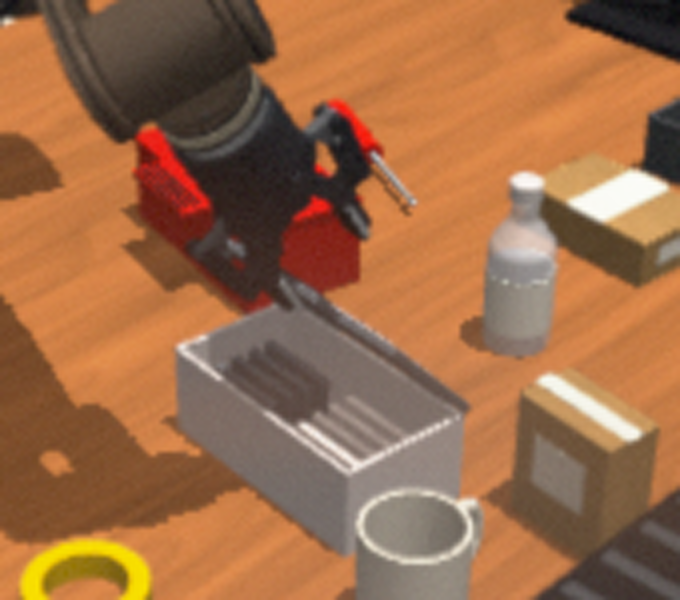

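The box is open inside and the lid shows edge-on as the strip from (280,285) to (465,410). That fits about 0.85 rad for this camera. I'll carry on past upright.

Call:
carry_out(rows="0.008 0 0 0 0.1 0.005 0.41; 0.016 0 0 0 0.2 0.01 0.41; 0.025 0 0 0 0.305 0.03 0.41; 0.033 0 0 0 0.405 0.05 0.41; 0.041 0 0 0 0.505 0.09 0.41; 0.049 0 0 0 0.6 0.13 0.41; 0.057 0 0 0 0.69 0.19 0.41; 0.066 0 0 0 0.775 0.25 0.41; 0.07 0 0 0 0.815 0.29 0.41; 0.074 0 0 0 0.855 0.33 0.41; 0.082 0 0 0 0.925 0.41 0.41; 0.09 0 0 0 0.99 0.5 0.41")

```text
time: 13.22
position: [0.5809, 0.1703, 0.1882]
ee_rot: [-0.208, -3.133, 0.032]
contact_force: [0.0, 0.0, 0.1]
opening: 0.0603
grip_force: 0.0
```

Run:
```python
from h import *
s=get_obs();print(s["time"],s["position"],incase(s["position"]),s["contact_force"],s["joints"])
im=camera("scene");cv2.imwrite("pics/s4.png",cv2.resize(im[100:250,190:360],None,fx=4,fy=4,interpolation=cv2.INTER_CUBIC))
for th in np.arange(1.9,2.31,.1):
    a=55-65*th/2.2; r=.128
    p=tcp(*lidp(th,r),a); print(round(th,2),end=' '); rows([(p,round(a,1))])
```

```text
13.225 [0.58089498 0.1702725  0.18821911] [ 0.1261 -0.0218] [0.0023942  0.03319791 0.10991898] [ 0.12597849  0.177816    1.78708255 -0.02151562  1.18229456 -1.30376194]
1.9 -1.1 [0.579 0.171 0.19 ] [-0.    -0.    -0.     0.009 -0.016 -0.023]
2.0 -4.1 [0.581 0.182 0.184] [ 0.008 -0.    -0.     0.009  0.081  0.027]
2.1 -7.0 [0.582 0.193 0.176] [ 0.016 -0.    -0.     0.009  0.173  0.087]
2.2 -10.0 [0.583 0.203 0.168] [ 0.025 -0.    -0.     0.009  0.259  0.156]
2.3 -13.0 [0.584 0.212 0.158] [ 0.033 -0.    -0.     0.009  0.339  0.234]
```

View pics/s4.png

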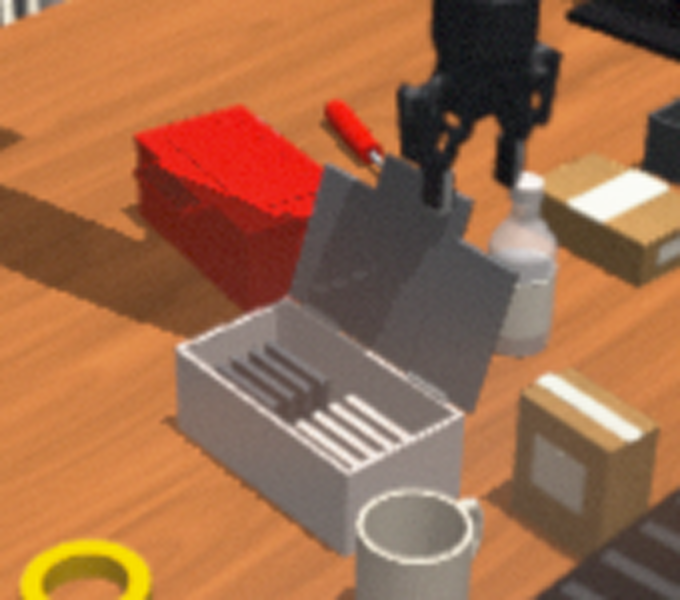

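The lid is past upright, leaning back between the fingers (440,190), and the carton and bottle are clear. I'll ease it down the last bit and withdraw upward.

Call:
carry_out(rows="0.004 0 0 0 0.03 0.01 0.41; 0.008 0 0 0 0.08 0.03 0.41; 0.012 0 0 0 0.13 0.055 0.41; 0.016 0 0 0 0.17 0.085 0.41; 0.02 0 0 0 0.21 0.12 0.41; 0.022 0 0 0 0.23 0.13 0.41; 0.022 0 0 0 0.23 0.13 0.41")

```text
time: 14.15
position: [0.5842, 0.198, 0.1721]
ee_rot: [-0.204, -3.114, 0.246]
contact_force: [-0.2, -0.9, 0.2]
opening: 0.0604
grip_force: 0.0
```

Call:
carry_out(rows="0 0 0 0 0 -0.1 0.41; 0 0 0 0 0 -0.3 0.41; 0 0 0 0 0 -0.6 0.41; 0 0 0 0 0 -0.95 0.41; 0 0 0 0 0 -0.95 0.41; 0 0 0 0 0 -0.95 0.41; 0 0 0 0 0 -0.95 0.41")

```text
time: 15.02
position: [0.5859, 0.2149, 0.2832]
ee_rot: [-0.205, -3.112, 0.246]
contact_force: [-0.6, -0.0, -1.3]
opening: 0.06
grip_force: 0.0
```

Run:
```python
from h import *
s=get_obs();print(s["time"],s["position"],s["contact_force"])
im=camera("scene");camera("top")
a=im[100:250,190:360]
for c in("top","scene"):
  for n in("carton","sanitizer","mug"): print(c,n,[(np.round(d["centre"],3),incase(d["centre"]),round(d["conf"],2)) for d in boxes_of(c,n)[:2]])
for th in(2.0,2.15,2.3):
  P=[np.r_[C0+(.055-.142*np.cos(th))*xc+y*yc,.0755+.142*np.sin(th)] for y in(-.045,.045)]
  print(th,((proj("scene",P)-[190,100])*4).round())
cv2.imwrite("pics/s5.png",cv2.resize(a,None,fx=4,fy=4,interpolation=cv2.INTER_CUBIC))
```

```text
15.025 [0.58594905 0.21491455 0.28324339] [-0.56175661 -0.04261961 -1.32485999]
top carton [(array([0.725, 0.124, 0.101]), array([ 0.0993, -0.1705]), 0.83)]
top sanitizer [(array([0.537, 0.268, 0.1  ]), array([0.2174, 0.0344]), 0.76), (array([0.558, 0.149, 0.13 ]), array([ 0.1024, -0.0022]), 0.48)]
top mug [(array([ 0.723, -0.039,  0.032]), array([-0.0634, -0.1893]), 0.81)]
scene carton [(array([0.739, 0.103, 0.077]), array([ 0.0799, -0.1871]), 0.6)]
scene sanitizer [(array([0.562, 0.272, 0.098]), array([0.2242, 0.0096]), 0.53)]
scene mug [(array([ 0.723, -0.055,  0.059]), array([-0.079 , -0.1915]), 0.94)]
2.0 [[478. 201.]
 [395. 153.]]
2.15 [[496. 205.]
 [413. 158.]]
2.3 [[512. 213.]
 [430. 166.]]
```

View pics/s5.png

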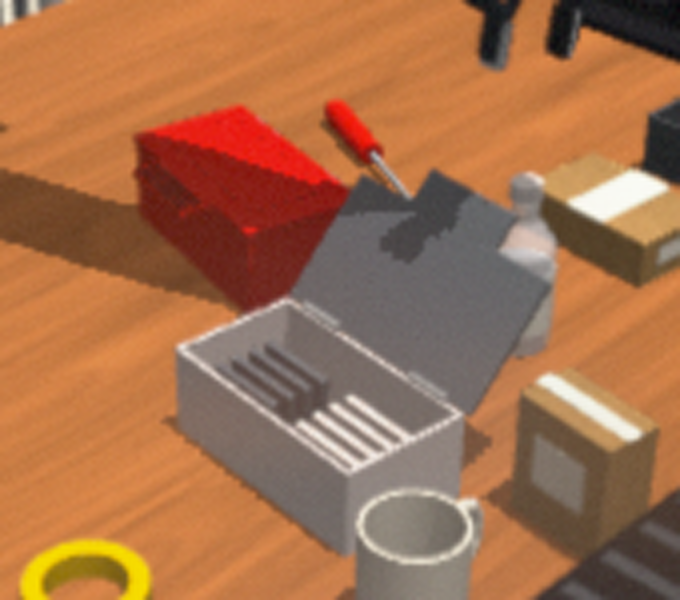

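The lid rests fully back. Its tab corners at (432,170) and (515,215) match the projection for 2.3 rad. The carton stands upright past the case end and the arm is clear, so I'll hand in.

```bash
python3 -c "
from bench import *
print(hand_in())"
```

```text
the job is handed in; nothing more can be done
None
```

The job is handed in (the hand-in returned no verdict): the carton stands upright about 170 mm past the case's middle, the lid rests fully back at about 2.3 rad, and the bottle and mug are where they were.

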